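# Hold a spring clamp open over the heel of a cemented sole

## Task

The left-hand sole in the drying stand is about to get its 10 mm heel lift. Take the larger spring clamp off the clamp rail by squeezing its handles, leaving the small one where it is, and bring it down, squeezed fully open, over the middle of that sole's heel until both pads are wholly below the heel's upper edge, with the sole midway between them. The cement is wet, so nothing may touch the soles or the stand; finish while holding the clamp gaping around the heel, not letting it close there, because I shall slide the lift in by hand.

Things in the scene. Friction and masses are not known exactly. Their poses are not given: they have to be found in the camera images.
- clamp_grip (a point): larger of two steel spring clamps with black grips (129 mm tall, 24 mm wide along its pin, 90 g), clipped jaws down on the rail, handles rising in a V. Point midway between the handles, 45 mm above the pin; x along pin and rail, y across handles and jaws, z up. Handle tops, 68 mm above the pin, are 59 mm apart outside. It belongs to pad a's half: tilts up to 0.22 rad about the pin when squeezed
- clamp_pad_a (a point): centre of the inner face of the larger clamp's rubber pad (24 x 24 mm) on its +y side, 52 mm below the pin. Fully open, the pad centres are 40 mm apart and 49 mm below the pin, the jaws are 66 mm wide outside and 61 mm deep below the pin, and free inside up to 17 mm below the pin
- clamp_pad_b (a point): the same point on the opposite pad
- clamp_jaw (a joint): opening of the larger clamp: 0 on the rail (pads parallel, 18 mm apart), 0.44 rad fully open at its stop, where the handles' outer faces are parallel, 28 mm apart, 12 to 72 mm above the pin. The spring closes it: each handle pushes back with about 9 N at 0 and 12 N at the stop; squeezing harder does no harm
- small_clamp_grip (a point): the other clamp on the rail, same form at two thirds the size (16 mm wide, 85 mm tall); point midway between its handles, 30 mm above its pin; it stays there
- rail: clamp rail, fixed: plywood board 220 mm long, 18 mm thick, on edge on two wooden feet, top edge 100 mm above the bench; origin on the bench under its middle, x along the board, z up. The larger clamp's pin is 36 mm above its top edge, its jaws reach 28 mm below it
- heel_edge (a point): middle of the heel's upper edge on the left sole (brown, 280 mm long, 9 mm thick, on edge in the stand; heel = narrower end, 66 mm high). At mid-thickness, 99 mm above the bench; x square to the sole's faces, to the robot's left; y along the sole to the heel's end (towards the robot), 50 mm off; z up
- brush_main: a glue brush standing upright, fixed, on the sole block at the robot's right: an obstacle. It leans from its origin, low on the block, to its highest point 24 mm towards +x, 81 mm towards +y and 229 mm above the origin, 327 mm above the bench; swing the arm round it, drawn in or high
- stand: drying stand, fixed: plywood plank 170 (x) by 280 mm (y), with slotted wooden saddles up to 58 mm above the bench holding two soles on edge, 85 mm apart, heels to +y (towards the robot), wide ends 117 mm above the bench; origin on the bench under its middle; the left sole is 42 mm towards +x of it

How it is judged:
By the outcome, as a careful person would: the job done as asked, in the order asked, and still so for the second after the job is handed in, while the arm keeps its last pose, push and grip.
It also fails if it takes over 35 s, if anything falls off the work surface, if the arm or the gripper's body presses on something with over 40 N, if the wrist force passes 120 N, or if a joint passes its speed limit or range.

## Robot

A 7-joint arm with a two-finger parallel gripper is mounted at the origin on a cart in front of the work surface, level with it; the furniture and walls round the work are solid. World frame = base frame: x ahead of the robot, y to its left, z up, the work surface at z = 0. Lengths are in m, angles in rad, forces in N, time in s.
With the tool pointing down it reaches from about 0.425 to 0.95 m from the base axis. Payload 16.7 kg.
Tool frame: the origin (TCP) lies at the very end of the fingers, on their centre line; the grasp point (between the pads) lies 19 mm behind it (grip_depth is the distance from the TCP to the grasp point, in m); z points along the fingers, y is the direction in which the jaws open and shut (so a half turn about z gives the same grasp; the last joint's range is limited). The gripper opens to 94 mm and grips with 3 to 60 N. Pads are 16 mm wide; open, the fingers measure 119 mm over their backs; the gripper's body (75 mm by 177 mm) begins 78 mm behind the grasp point.
Start: joints at [1.044, 0.426, 0.074, 1.606, -0.034, 1.111, -0.067], TCP at [0.249, -0.627, 0.205] pointing down, gripper open.
Joint ranges: [-2.85, 2.85], [-0.5, 2.14], [-1.23, 1.37], [0.21, 2.46], [-1.02, 4.16], [0.16, 2.05], [-2.73, 2.73]. Speed limits (rad/s): [1.89, 1.89, 2.39, 2.39, 3.01, 3.01, 3.01].

## Interface

Orientations are given as a 3x3 rotation matrix whose columns are the frame's x, y, z axes.
In Python, from cell import * gives the robot as it stands.
- The arm moves only by the tool apply_moves, never from a script. Its argument "motion" is a list of rows, each a list of 2 entries, a list of its own where there are three numbers: the shift along the tool's x, y, z scaled (see below), then the turn, a rotation vector about the tool's x, y, z scaled (see below). In form: [[[tx, ty, tz], [wx, wy, wz]], ...]. A call has 1 to 12 rows; each row shifts and turns the commanded pose from where the row before left it, along the tool's axes as they then stand; what a row does not reach is not made up. The controller multiplies each number of a shift by 0.04 m and each number of a turn by 0.12 rad. A row lasts 1/12 s, in which the tool goes at most 41.7 mm and 7.16 degrees, less where a joint would pass 70% of its speed; a pose out of reach is approached as far as the arm can. A call with a number of a shift or a turn outside -1 to 1 is refused whole. A call with a gripper value outside its range is refused whole. "gripper" is the closure, from -1 (fully open) to 1 (shut), set as the call begins (left out, the last holds). The fingers move at their own pace and stop on an object; "grip_force" is the grip in N (left out, the last holds). Time passes only in rows, so rows that do not move let the fingers close. It gives the time, the measured TCP pose, the force and the opening at its end, in the units of the state.
- state(): the state, without advancing time (a new reading comes with each control period).
- snapshot(name): name is "scene" or "top"; returns a dict with "pixels" (480x640x3 uint8, blue, green, red), "depth" (480x640 float32, m along the optical axis (not along the pixel's ray), 0 where there is no reading), "vertical_fov" (degrees; the focal length in pixels is half the picture's height over the tangent of half this angle, whatever the lens; pixels are square), "cx", "cy" (the principal point, pixels), "R" (3x3) and "t" (3): a world point X has camera coordinates R X + t. Camera axes: x right, y down, z forward; pixel columns grow to the right and rows downward; lengths in m; the calibration is good to about 2 mm. A picture is of the moment at which its call begins.
- close_job(): hands the job in, once; it reports no verdict.
Trained networks look in the newest picture that a camera, given by its name, has taken for a name from the list of things; names that differ only in an ending like _2 or _b are one class to them, and where a whole thing is asked for, a point or a joint stands for the part that bears it (a point fixed in the world has none). Each returns a list of dicts, best first, with "score" (0 to 1); they miss things now and then, are a little off and sometimes report something else, mostly with a low value. They report only what shows in the picture. A call takes as long as a camera call.
- cut_out(camera, query): "mask" (480x640 bool, what is visible of it) and "bbox" ([left, top, right, bottom] in pixels, round what is visible of it).
The state is a dict: "t": time; "joint_positions": joint angles; "joint_vel": joint speeds; "joint_efforts": joint torques, N m; "eef_pos": TCP position; "eef_rot": TCP orientation; "ft_force": force on the tool from outside, world axes, zero at the start; "ft_torque": the same for the moment, N m; "width": finger opening in m.
Only numpy, scipy, OpenCV 4.12 (cv2) and the standard library are available. Lean on these libraries where they do the work, as an engineer would, in place of code of your own. Each camera call takes 0.05 s, during which the arm holds its last target.

## Working session

There is one attempt and no reset: what is moved stays moved. The work goes in short steps, Python scripts to look and compute and a tool call to move; the robot and the scene stay as the last step left them, time stands still between calls to the robot, and variables do not carry over. Pictures are saved under pics/ and viewed, and the job is handed in when it is done.

Besides the shell and the picture viewer there is one more tool, called as name(argument=value, ...) on one line, values as JSON. apply_moves: Moves the arm, as the interface text tells. Its arguments: {"type":"object","properties":{"motion":{"type":"array"},"gripper":{"type":"number"},"grip_force":{"type":"number"}},"required":["motion"]}

```bash
mkdir -p pics; ls; python3 - <<'E'
from cell import *
import cv2,numpy as np
s=state(); print(s)
for n in("scene","top"):
    p=snapshot(n); cv2.imwrite(f"pics/{n}0.png",p["pixels"]); np.savez(f"{n}0.npz",**p)
    print(n,p["vertical_fov"],p["cx"],p["cy"],p["R"],p["t"])
    for q in("clamp_grip","small_clamp_grip","rail","stand","brush_main","heel_edge","clamp_pad_a"):
        try: print(q,[(round(d["score"],2),d["bbox"]) for d in cut_out(n,q)][:4])
        except Exception as e: print(q,e)
E
```

```text
pics
{'t': 0.0, 'joint_positions': array([ 1.04352045,  0.42672412,  0.07391491,  1.60660338, -0.03412645,
        1.11081777, -0.06709127]), 'joint_vel': array([ 3.25657343e-04,  2.49573922e-03, -1.33510889e-04,  2.01067536e-03,
       -3.84602083e-04,  5.06630011e-05,  6.47532847e-05]), 'joint_efforts': array([-5.25790783e-04, -9.35817647e+01,  3.66591454e+00, -4.54188967e+01,
       -4.89631353e-02,  2.00582924e-02,  1.64134021e-04]), 'eef_pos': array([ 0.2487533 , -0.62701541,  0.20478439]), 'eef_rot': array([[ 9.29521536e-01,  3.68767398e-01, -5.65364792e-04],
       [ 3.68767819e-01, -9.29520817e-01,  1.16069748e-03],
       [-9.74909529e-05, -1.28738165e-03, -9.99999167e-01]]), 'ft_force': array([-0.27206303, -0.57861208, -0.56500554]), 'ft_torque': array([-0.00267436, -0.01997231, -0.01816684]), 'width': 0.09411334845918298}
scene 42.164747413399574 325.3074476771445 238.95901664507534 [[-0.72470052 -0.68892023 -0.01407372]
 [-0.33446272  0.36954391 -0.86693252]
 [ 0.6024482  -0.62355931 -0.4982268 ]] [0.37126215 0.28281094 0.92466441]
clamp_grip [(0.97, [198.1, 227.1, 225.7,
[... 275 characters left out ...]
96.4, 229.3, 222.7, 308.7]), (0.68, [207.0, 228.1, 227.1, 286.1])]
top 55.772313639357456 314.6671512889732 236.97706807583023 [[-0.01400757 -0.9994934   0.02857865]
 [-0.9967411   0.0116868  -0.07981604]
 [ 0.07944161 -0.02960354 -0.99639985]] [-0.02901868  0.54177023  1.08846056]
clamp_grip [(0.9, [181.1, 205.4, 219.6, 230.7]), (0.7, [192.5, 203.8, 264.5, 297.3])]
small_clamp_grip [(0.53, [218.6, 259.7, 241.4, 274.6]), (0.4, [199.2, 205.3, 215.6, 223.9])]
rail [(0.93, [190.9, 202.9, 263.8, 299.1])]
stand [(0.65, [289.4, 165.5, 373.2, 286.6])]
brush_main [(0.46, [290.3, 165.2, 371.6, 287.5])]
heel_edge [(0.96, [293.1, 164.5, 371.9, 290.8])]
clamp_pad_a [(0.63, [200.5, 210.3, 219.6, 225.0])]
```

```bash
python3 - <<'E'
import cv2
a=cv2.imread("pics/scene0.png"); b=cv2.imread("pics/top0.png")
cv2.imwrite("pics/sc1.png",cv2.resize(a[170:390,160:440],None,fx=2.8,fy=2.6)); cv2.imwrite("pics/tc1.png",cv2.resize(b[150:310,165:385],None,fx=3.6,fy=3.6))
E
```

```text
(no output)
```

View pics/scene0.png

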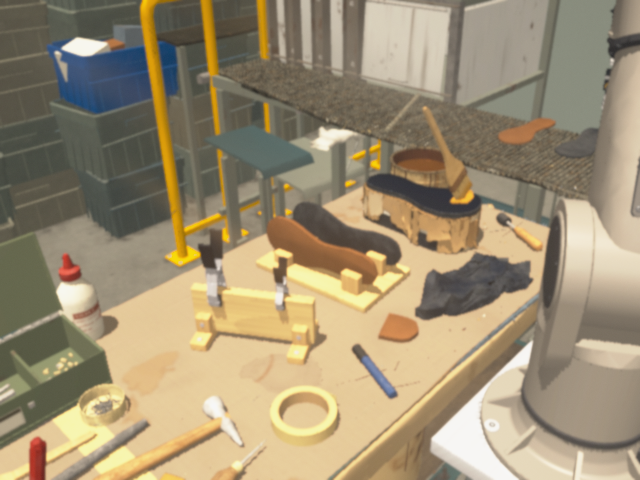

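View pics/top0.png

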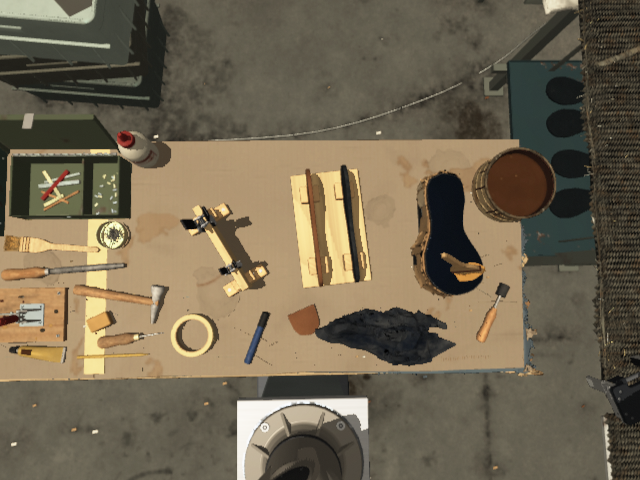

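```bash
ls pics
```

```text
sc1.png
scene0.png
tc1.png
top0.png
```

View pics/sc1.png

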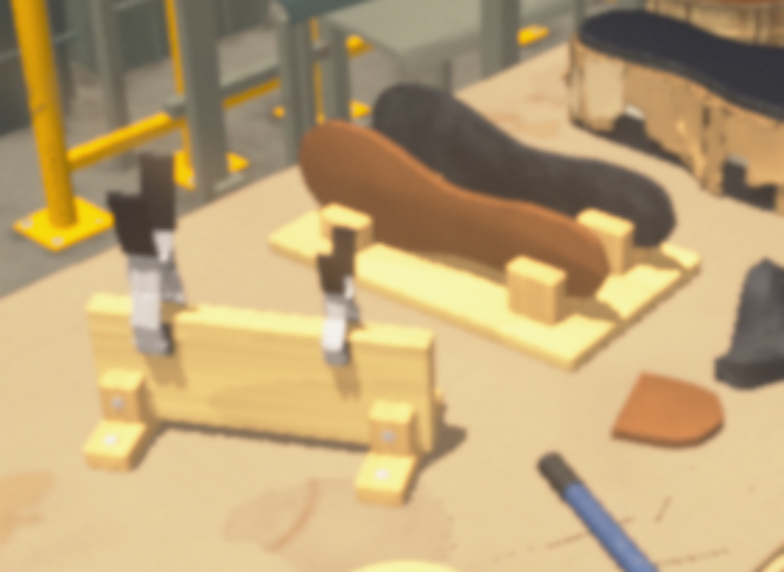

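View pics/tc1.png

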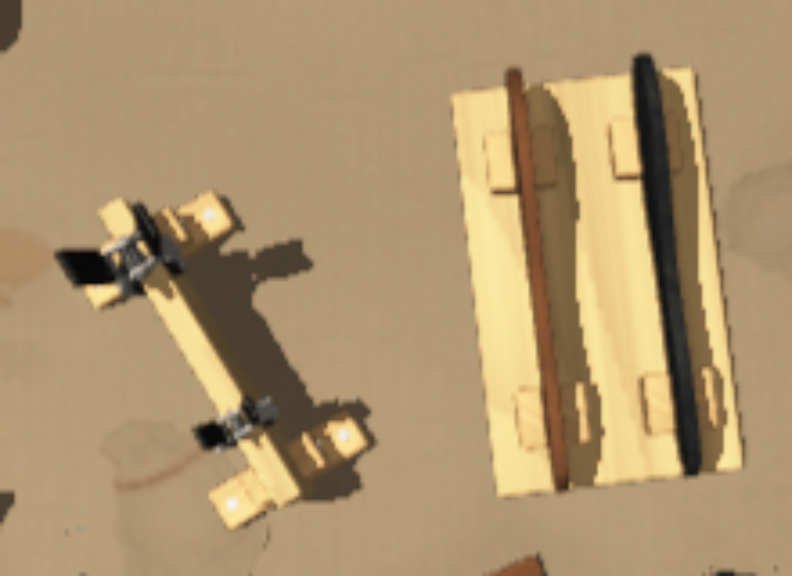

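The scene picture shows the rail, with the large clamp at (212,265) and the small one at (281,285). The brown sole is left of the black one, its heel end near (375,275), and the brush is at (445,160). In the top view the large clamp is at about (203,218) and the brown sole runs from (308,170) to (320,285). Next I'll measure from depth.

```bash
cat > h.py <<'E'
import numpy as np,cv2
def load(n,i=0):
    d=dict(np.load(f"{n}{i}.npz")); return d
def cloud(p):
    f=240/np.tan(np.radians(p["vertical_fov"])/2)
    v,u=np.mgrid[0:480,0:640]; z=p["depth"].astype(float)
    c=np.stack([(u-p["cx"])/f*z,(v-p["cy"])/f*z,z],-1)
    X=(c-p["t"])@p["R"]; X[z<=0]=np.nan
    return X
def proj(p,X):
    f=240/np.tan(np.radians(p["vertical_fov"])/2)
    c=np.atleast_2d(X)@p["R"].T+p["t"]; return np.stack([c[:,0]/c[:,2]*f+p["cx"],c[:,1]/c[:,2]*f+p["cy"]],-1)
E
python3 - <<'E'
from h import *
for n in("top","scene"):
    p=load(n); X=cloud(p)
    tab=X[(abs(X[...,2])<.02)&(X[...,0]>.3)&(X[...,0]<.9)&(abs(X[...,1])<.4)]
    print(n,"table z",np.median(tab[:,2]))
    P=X.reshape(-1,3); col=p["pixels"].reshape(-1,3).astype(int)
    # brown sole / rail region listing
    ok=(P[:,2]>.03)&(P[:,0]>.3)&(P[:,0]<.95)&(P[:,1]>-.6)&(P[:,1]<.5)
    import sys
    Q=P[ok];C=col[ok]
    from scipy.ndimage import label
    g=np.zeros((140,220),np.uint8)
    ix=((Q[:,0]-.3)/.005).astype(int); iy=((Q[:,1]+.6)/.005).astype(int)
    g[np.clip(ix,0,139),np.clip(iy,0,219)]=1
    l,k=label(g,np.ones((3,3)))
    for j in range(1,k+1):
        s=l[np.clip(ix,0,139),np.clip(iy,0,219)]==j
        if s.sum()>30: print(j,s.sum(),Q[s].min(0).round(3),Q[s].max(0).round(3),C[s].mean(0).round())
    np.savez(f"pc_{n}.npz",P=P,C=col)
E
```

```text
top table z 0.0006916014569097014
1 2183 [ 0.3   -0.309  0.03 ] [ 0.368 -0.033  0.095] [38. 38. 38.]
7 6186 [ 0.396 -0.421  0.03 ] [ 0.693 -0.252  0.33 ] [34. 41. 48.]
9 1656 [0.418 0.107 0.03 ] [0.614 0.253 0.208] [ 88. 124. 142.]
10 1051 [ 0.425 -0.065  0.03 ] [0.7   0.001 0.121] [ 74. 116. 154.]
11 1167 [ 0.433 -0.151  0.03 ] [ 0.708 -0.084  0.121] [60. 82. 95.]
12 4493 [ 0.577 -0.6    0.03 ] [ 0.745 -0.434  0.096] [30. 48. 74.]
13 3285 [0.595 0.349 0.03 ] [0.788 0.5   0.223] [53. 69. 76.]
14 59 [ 0.638 -0.133  0.031] [ 0.676 -0.121  0.048] [ 58.  90. 118.]
scene table z 0.00042784187556643564
1 138 [ 0.3   -0.302  0.03 ] [ 0.355 -0.249  0.056] [ 91.  99. 107.]
3 1319 [ 0.3   -0.214  0.03 ] [ 0.34  -0.03   0.093] [86. 91. 98.]
6 44 [ 0.341 -0.206  0.031] [ 0.36  -0.175  0.039] [105. 121. 137.]
7 6608 [ 0.391 -0.42   0.03 ] [ 0.683 -0.247  0.33 ] [ 82. 114. 140.]
8 6317 [0.412 0.116 0.03 ] [0.611 0.255 0.206] [123. 177. 203.]
9 51 [0.41  0.339 0.03 ] [0.426 0.356 0.035] [229. 241. 245.]
10 3601 [ 0.42  -0.052  0.03 ] [0.7   0.002 0.12 ] [ 72. 116. 162.]
11 2967 [ 0.43  -0.138  0.03 ] [ 0.706 -0.097  0.119] [ 75.  90. 104.]
13 1736 [ 0.574 -0.6    0.032] [ 0.746 -0.431  0.094] [ 66.  96. 128.]
14 9496 [0.59  0.351 0.03 ] [0.784 0.5   0.221] [ 94. 118. 125.]
```

```bash
python3 - <<'E'
from h import *
for n in("top","scene"):
    d=np.load(f"pc_{n}.npz");P=d["P"];C=d["C"]
    r=(P[:,0]>.38)&(P[:,0]<.65)&(P[:,1]>.08)&(P[:,1]<.28)
    Q=P[r&(P[:,2]>.094)&(P[:,2]<.106)]; c=C[r&(P[:,2]>.094)&(P[:,2]<.106)]
    w=c[:,2]>150; w&=c[:,2]-c[:,0]>40
    Q=Q[w]
    (cx,cy),(a,b),an=cv2.minAreaRect((Q[:,:2]*1000).astype(np.float32))
    m=Q.mean(0);v=np.linalg.svd(Q[:,:2]-m[:2],full_matrices=False)[2][0]
    print(n,"rail",len(Q),m.round(4),"rect",cx,cy,a,b,an,"dir",np.degrees(np.arctan2(v[1],v[0])))
    t=(Q[:,:2]-m[:2])@v; print(" ends",m[:2]+v*t.min(),m[:2]+v*t.max(), np.ptp(t), np.ptp((Q[:,:2]-m[:2])@[-v[1],v[0]]))
    # clamps above rail
    for lo,hi in((.11,.135),(.135,.15),(.15,.18),(.18,.215)):
        s=r&(P[:,2]>lo)&(P[:,2]<hi); Z=P[s]; 
        tt=(Z[:,:2]-m[:2])@v; u=(Z[:,:2]-m[:2])@[-v[1],v[0]]
        for nm,k in(("neg",tt<0),("pos",tt>=0)):
            if k.sum()>3: print("  z",lo,hi,nm,k.sum(),"along",np.percentile(tt[k],[2,50,98]).round(4),"across",np.percentile(u[k],[2,50,98]).round(4),"zmax",Z[k,2].max().round(4))
    # brown sole
    s=(P[:,0]>.4)&(P[:,0]<.72)&(P[:,1]>-.06)&(P[:,1]<.02)&(P[:,2]>.062); Z=P[s]
    for x0 in np.arange(.42,.71,.02):
        k=(Z[:,0]>=x0)&(Z[:,0]<x0+.02)
        if k.sum(): print("  sole",round(x0,2),k.sum(),Z[k,1].min().round(4),Z[k,1].mean().round(4),Z[k,1].max().round(4),"zmax",Z[k,2].max().round(4),"xmin",Z[k,0].min().round(4))
E
```

```text
top rail 535 [0.5067 0.1763 0.1001] rect 511.8730773925781 187.192138671875 219.7613525390625 31.116952896118164 31.17946434020996 dir -148.87375113924492
 ends [0.60936927 0.23832257] [0.4212414 0.124719 ] 0.2197677546882943 0.03120670235505398
  z 0.11 0.135 neg 34 along [-0.0833 -0.0685 -0.0614] across [-0.0173  0.016   0.0208] zmax 0.1348
  z 0.11 0.135 pos 53 along [0.0359 0.0444 0.0519] across [-0.009  -0.0005  0.0147] zmax 0.1348
  z 0.135 0.15 neg 102 along [-0.0878 -0.0734 -0.0621] across [-0.0125 -0.0008  0.011 ] zmax 0.1491
  z 0.135 0.15 pos 22 along [0.038  0.0443 0.0513] across [-0.0119 -0.0087  0.0112] zmax 0.1499
  z 0.15 0.18 neg 83 along [-0.0846 -0.0721 -0.063 ] across [-0.018  -0.0136  0.0197] zmax 0.1798
  z 0.15 0.18 pos 57 along [0.0365 0.0441 0.0511] across [-0.0182 -0.0122  0.0189] zmax 0.1714
  z 0.18 0.215 neg 127 along [-0.0849 -0.0737 -0.0632] across [-0.0273 -0.0196  0.0288] zmax 0.2077
  sole 0.42 30 -0.05 -0.0456 -0.0407 zmax 0.0946 xmin 0.4254
  sole 0.44 37 -0.0492 -0.0437 -0.0388 zmax 0.1031 xmin 0.4419
  sole 0.46 41 -0.0471 -0.0412 -0.0276 zmax 0.
[... 1819 characters left out ...]
xmin 0.4601
  sole 0.48 152 -0.0467 -0.0368 -0.0314 zmax 0.1009 xmin 0.4801
  sole 0.5 130 -0.0431 -0.035 -0.0299 zmax 0.0983 xmin 0.5
  sole 0.52 131 -0.041 -0.0329 -0.0274 zmax 0.0956 xmin 0.5201
  sole 0.54 128 -0.0391 -0.031 -0.0266 zmax 0.0952 xmin 0.54
  sole 0.56 141 -0.0373 -0.0289 -0.0226 zmax 0.1018 xmin 0.5607
  sole 0.58 163 -0.0348 -0.0267 -0.0223 zmax 0.1096 xmin 0.5802
  sole 0.6 193 -0.0357 -0.0244 -0.0184 zmax 0.1152 xmin 0.6003
  sole 0.62 189 -0.0343 -0.0224 -0.0167 zmax 0.1188 xmin 0.6202
  sole 0.64 184 -0.0285 -0.0201 -0.0153 zmax 0.12 xmin 0.6401
  sole 0.66 153 -0.0298 -0.0182 -0.0114 zmax 0.1164 xmin 0.66
  sole 0.68 87 -0.0206 -0.0159 -0.0124 zmax 0.1036 xmin 0.6801
```

apply_moves(motion=[[[0, 0, -0.5], [0, 0, 0]], [[0, 0, -0.9], [0, 0, 0]], [[0, 0, -1], [0, 0, 0]], [[0, 0, -1], [0, 0, 0]], [[0, 0, -1], [0, 0, 0]], [[0, 0, -0.8], [0, 0, 0]], [[0.3, -0.35, -0.3], [0, 0, 0]], [[0.6, -0.7, 0], [0, 0, 0]]], gripper=-1, grip_force=40)

```text
t: 1.47
eef_pos: [0.2653, -0.5778, 0.4281]
eef_rot: [[0.931, 0.365, 0.001], [0.365, -0.931, -0.004], [-0.001, 0.004, -1.0]]
ft_force: [0.6, -0.6, -0.4]
width: 0.0939
```

```bash
python3 - <<'E'
from cell import *
from h import *
s=state(); print(s["joint_positions"].round(3),s["eef_pos"].round(4))
for n in("top","scene"):
    d=np.load(f"pc_{n}.npz");P=d["P"]
    s=(P[:,0]>.35)&(P[:,0]<.7)&(P[:,1]>-.45)&(P[:,1]<-.2)
    for lo in (.15,.2,.25,.3): 
        k=s&(P[:,2]>lo)&(P[:,2]<lo+.05); 
        if k.any(): print(n,lo,P[k].min(0).round(3),P[k].max(0).round(3))
E
```

```text
[ 0.98   0.251  0.076  1.378 -0.018  1.509 -0.143] [ 0.2653 -0.5778  0.4281]
top 0.15 [ 0.453 -0.388  0.15 ] [ 0.467 -0.32   0.199]
top 0.2 [ 0.463 -0.351  0.2  ] [ 0.475 -0.295  0.25 ]
top 0.25 [ 0.469 -0.308  0.25 ] [ 0.483 -0.266  0.3  ]
top 0.3 [ 0.477 -0.275  0.305] [ 0.488 -0.252  0.33 ]
scene 0.15 [ 0.449 -0.394  0.15 ] [ 0.47  -0.317  0.2  ]
scene 0.2 [ 0.457 -0.342  0.2  ] [ 0.475 -0.293  0.25 ]
scene 0.25 [ 0.465 -0.309  0.25 ] [ 0.481 -0.264  0.3  ]
scene 0.3 [ 0.473 -0.275  0.3  ] [ 0.486 -0.247  0.33 ]
```

apply_moves(motion=[[[0.65, -0.71, 0], [0, 0, 0]], [[0.65, -0.71, 0], [0, 0, 0]], [[0.65, -0.71, 0], [0, 0, 0]], [[0.65, -0.71, 0], [0, 0, 0]], [[0.65, -0.71, 0], [0, 0, 0]], [[0.65, -0.71, 0], [0, 0, 0]], [[0.65, -0.71, 0], [0, 0, 0]], [[0.65, -0.71, 0], [0, 0, 0]], [[0.65, -0.71, 0], [0, 0, 0]], [[0.65, -0.71, 0], [0, 0, 0]], [[0.65, -0.71, 0], [0, 0, 0]], [[0.65, -0.71, 0], [0, 0, 0]]])

```text
t: 2.47
eef_pos: [0.4314, -0.1413, 0.4258]
eef_rot: [[0.93, 0.369, 0.001], [0.369, -0.93, -0.0], [0.001, 0.001, -1.0]]
ft_force: [1.7, -0.2, -0.5]
width: 0.0941
```

apply_moves(motion=[[[0.65, -0.7, 0], [0, 0, 0]], [[0.65, -0.7, 0], [0, 0, 0]], [[0.65, -0.7, 0], [0, 0, 0]], [[0.65, -0.7, 0], [0, 0, 0]], [[0.65, -0.7, 0], [0, 0, 0]], [[0.65, -0.7, 0], [0, 0, 0]], [[0.65, -0.7, 0], [0, 0, 0]], [[0.4, -0.4, 0.4], [0, 0, -0.3]], [[0.2, -0.2, 0.7], [0, 0, -0.4]], [[0, 0, 0.7], [0, 0, -0.4]], [[0, 0, 0.3], [0, 0, -0.3]], [[0, 0, 0], [0, 0, 0]]])

```text
t: 3.47
eef_pos: [0.54, 0.1371, 0.3386]
eef_rot: [[0.853, 0.521, -0.004], [0.521, -0.853, -0.001], [-0.004, -0.002, -1.0]]
ft_force: [0.5, 0.8, 0.5]
width: 0.0938
```

```bash
cat > go.py <<'E'
import sys
from cell import *
from h import *
def delta(target,yaw_y):
    s=state(); R=s["eef_rot"]; p=s["eef_pos"]
    d=R.T@(np.array(target)-p)
    print("pos",p.round(4),"tool delta/0.04:",(d/.04).round(3))
    ydes=np.array([np.cos(yaw_y),np.sin(yaw_y),0]); zdes=np.array([0,0,-1.]); 
    Rd=np.stack([np.cross(ydes,zdes),ydes,zdes],1)
    from scipy.spatial.transform import Rotation as Ro
    print("turn/.12:",(Ro.from_matrix(R.T@Rd).as_rotvec()/.12).round(3),"width",s["width"],"t",s["t"],"q",s["joint_positions"].round(2),"F",s["ft_force"].round(1))
E
python3 -c "
from go import *
delta([.569,.2145,.162],np.radians(-58.9))
p=snapshot('top');cv2.imwrite('pics/top1.png',p['pixels']);np.savez('top1.npz',**p)
p=snapshot('scene');cv2.imwrite('pics/scene1.png',p['pixels']);np.savez('scene1.npz',**p)
a=cv2.resize(p['pixels'][150:400,100:400],None,fx=2.4,fy=2.4);cv2.imwrite('pics/s1c.png',a)
"
```

```text
pos [0.54   0.1371 0.3386] tool delta/0.04: [ 1.645 -1.267  4.411]
turn/.12: [-0.013  0.034  0.045] width 0.09375840815093266 t 3.4667 q [ 0.2   0.2  -0.66  1.66  0.12  1.33 -1.5 ] F [0.5 0.8 0.5]
```

View pics/s1c.png

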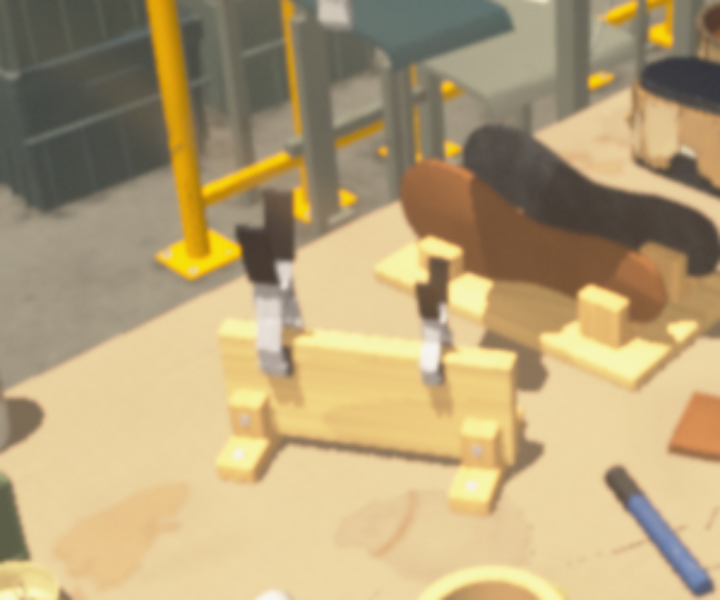

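The crop shows the rail and both clamps but no gripper, so I'll check the full picture.

```bash
python3 -c "
from h import *
p=load('scene',1);print(proj(p,np.array([[.54,.137,.3386],[.569,.2145,.181]])));print(proj(load('top',1),np.array([[.54,.137,.3386],[.569,.2145,.181]])), abs(p['R']-load('scene')['R']).max(),abs(p['t']-load('scene')['t']).max())"
```

```text
[[250.77683519 150.99353698]
 [211.11442902 247.82061359]]
[[220.59783066 224.40595678]
 [196.74670047 219.10498816]] 0.0 0.0
```

View pics/scene1.png

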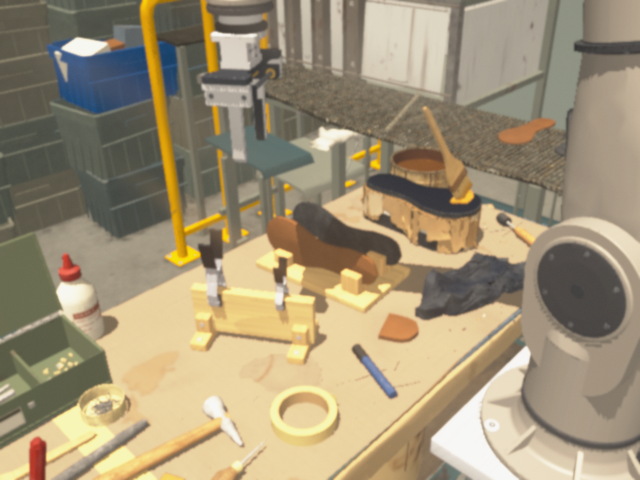

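View pics/top1.png

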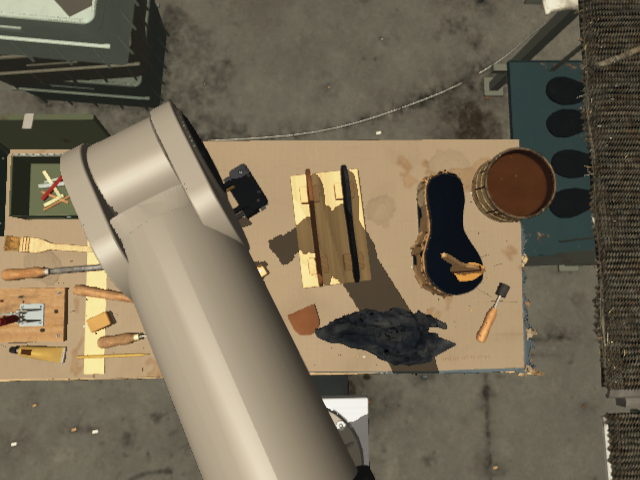

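The full scene view shows the gripper at (238,110) with its finger tips near (245,150), where its pose says they should be. The top view is blocked by the arm. Next I'll align above the clamp.

apply_moves(motion=[[[0.4, -0.3, 0], [0, 0, 0]], [[0.5, -0.4, 0], [0, 0, 0]], [[0.45, -0.35, 0.3], [0, 0, 0]], [[0.3, -0.2, 0.4], [0, 0, 0]], [[0, 0, 0.4], [0, 0, 0]], [[0, 0, 0.3], [0, 0, 0]], [[0, 0, 0], [0, 0, 0]], [[0, 0, 0], [0, 0, 0]]])

```text
t: 4.23
eef_pos: [0.5719, 0.2138, 0.2863]
eef_rot: [[0.856, 0.518, 0.0], [0.518, -0.856, -0.0], [0.0, 0.0, -1.0]]
ft_force: [0.4, 0.7, 0.9]
width: 0.0937
```

```bash
python3 -c "
from go import *
delta([.569,.2145,.162],np.radians(-58.9))
p=snapshot('scene');cv2.imwrite('pics/scene2.png',p['pixels']);np.savez('scene2.npz',**p)
a=cv2.resize(p['pixels'][60:360,120:360],None,fx=2,fy=2,interpolation=cv2.INTER_CUBIC);cv2.imwrite('pics/s2c.png',a)
X=cloud(p); c=np.array([.569,.2145]);v=np.array([.856,.517]);u=np.array([.517,-.856])
P=X.reshape(-1,3);k=(np.hypot(*(P[:,:2]-c).T)<.09)&(P[:,2]>.15)
Q=P[k];a=(Q[:,:2]-c)@v;b=(Q[:,:2]-c)@u
for lo in np.arange(.15,.37,.02):
    m=(Q[:,2]>lo)&(Q[:,2]<lo+.02)
    if m.sum()>3: print(lo.round(2),m.sum(),'along',np.percentile(a[m],[2,98]).round(4),'across',np.percentile(b[m],[2,50,98]).round(4))
"
```

```text
pos [0.5719 0.2138 0.2863] tool delta/0.04: [-0.054 -0.055  3.108]
turn/.12: [ 0.003 -0.002  0.011] width 0.09366009682759853 t 4.2333 q [ 0.07  0.33 -0.67  1.62  0.21  1.26 -1.67] F [0.4 0.7 0.9]
0.15 211 along [-0.0121  0.0095] across [-0.0219 -0.0153  0.0183]
0.17 265 along [-0.0123  0.0103] across [-0.026   0.0157  0.0228]
0.19 225 along [-0.0122  0.0103] across [-0.0293  0.0198  0.0272]
0.27 37 along [-0.009   0.0105] across [-0.0497  0.0489  0.0538]
0.29 293 along [-0.0096  0.0098] across [-0.0583 -0.0462  0.0586]
0.31 341 along [-0.0094  0.0096] across [-0.0588 -0.05    0.0594]
0.33 346 along [-0.0095  0.0095] across [-0.0591 -0.0486  0.0608]
0.35 342 along [-0.0096  0.0097] across [-0.059  -0.0501  0.0584]
```

View pics/s2c.png

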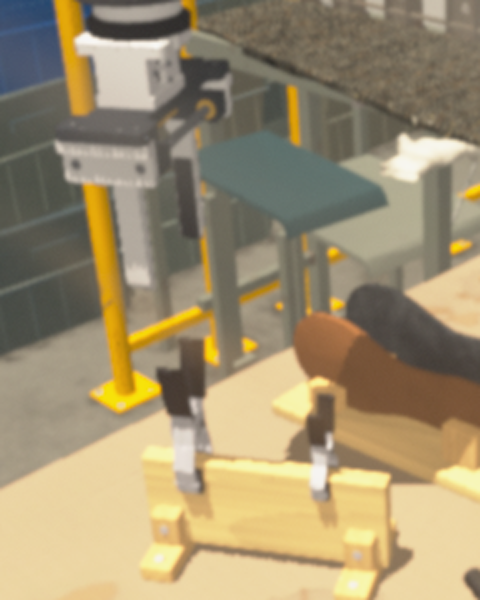

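The picture shows the open gripper straight above the large clamp, with its fingers straddling the V handles and under 2 mm of offset. I'll descend now.

apply_moves(motion=[[[-0.03, -0.03, 0.3], [0, 0, 0]], [[0, 0, 0.5], [0, 0, 0]], [[0, 0, 0.6], [0, 0, 0]], [[0, 0, 0.6], [0, 0, 0]], [[0, 0, 0.5], [0, 0, 0]], [[0, 0, 0.4], [0, 0, 0]], [[0, 0, 0.25], [0, 0, 0]], [[0, 0, 0], [0, 0, 0]], [[0, 0, 0], [0, 0, 0]]])

```text
t: 5.03
eef_pos: [0.5702, 0.2148, 0.16]
eef_rot: [[0.855, 0.519, 0.0], [0.519, -0.855, 0.0], [0.0, -0.0, -1.0]]
ft_force: [-0.3, 0.9, 0.1]
width: 0.094
```

```bash
python3 -c "
from go import *
delta([.571,.2135,.160],np.radians(-58.9))
p=snapshot('scene');cv2.imwrite('pics/scene3.png',p['pixels'])
a=cv2.resize(p['pixels'][130:370,120:360],None,fx=2.4,fy=2.4,interpolation=cv2.INTER_CUBIC);cv2.imwrite('pics/s3c.png',a)
"
```

```text
pos [0.5702 0.2148 0.16  ] tool delta/0.04: [ 0.001  0.039 -0.001]
turn/.12: [-0.001 -0.002  0.023] width 0.09396130126961198 t 5.0333 q [ 0.03  0.44 -0.64  1.77  0.3   1.03 -1.75] F [-0.3  0.9  0.1]
```

View pics/s3c.png

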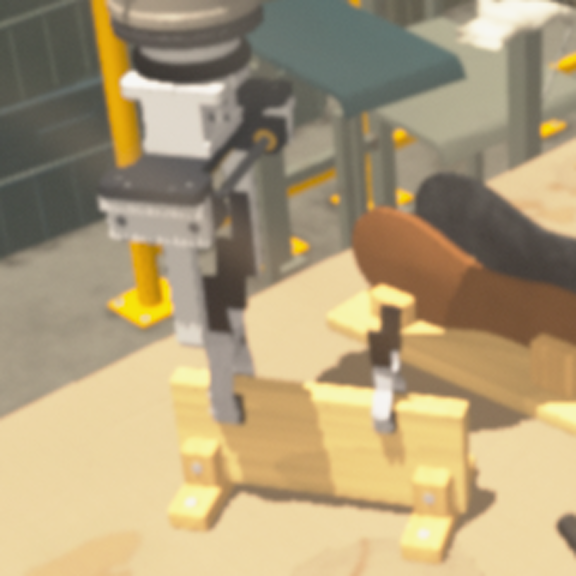

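The fingers now straddle both handles (crop around (215,290)), so I'll squeeze.

apply_moves(motion=[[[0, 0, 0], [0, 0, 0]], [[0, 0, 0], [0, 0, 0]], [[0, 0, 0], [0, 0, 0]], [[0, 0, 0], [0, 0, 0]], [[0, 0, 0], [0, 0, 0]], [[0, 0, 0], [0, 0, 0]], [[0, 0, 0], [0, 0, 0]], [[0, 0, 0], [0, 0, 0]]], gripper=1, grip_force=45)

```text
t: 5.75
eef_pos: [0.5699, 0.2148, 0.1594]
eef_rot: [[0.855, 0.519, -0.0], [0.519, -0.855, -0.0], [-0.0, -0.0, -1.0]]
ft_force: [0.3, -0.2, -0.9]
width: 0.0439
```

apply_moves(motion=[[[0, 0, 0], [0, 0, 0]], [[0, 0, 0], [0, 0, 0]], [[0, 0, 0], [0, 0, 0]], [[0, 0, 0], [0, 0, 0]], [[0, 0, 0], [0, 0, 0]], [[0, 0, 0], [0, 0, 0]]])

```text
t: 6.25
eef_pos: [0.57, 0.2148, 0.1595]
eef_rot: [[0.855, 0.519, -0.0], [0.519, -0.855, 0.0], [0.0, -0.0, -1.0]]
ft_force: [0.7, -0.5, -0.8]
width: 0.027
```

```bash
python3 -c "
from go import *
delta([.5703,.2148,.160],np.radians(-58.9))
p=snapshot('scene');cv2.imwrite('pics/scene4.png',p['pixels'])
a=cv2.resize(p['pixels'][130:370,120:360],None,fx=2.4,fy=2.4,interpolation=cv2.INTER_CUBIC);cv2.imwrite('pics/s4c.png',a)
"
```

```text
pos [0.57   0.2148 0.1595] tool delta/0.04: [ 0.006  0.004 -0.012]
turn/.12: [-0.001 -0.     0.025] width 0.027034792464016816 t 6.25 q [ 0.03  0.44 -0.64  1.77  0.3   1.03 -1.75] F [ 0.7 -0.5 -0.8]
```

View pics/s4c.png

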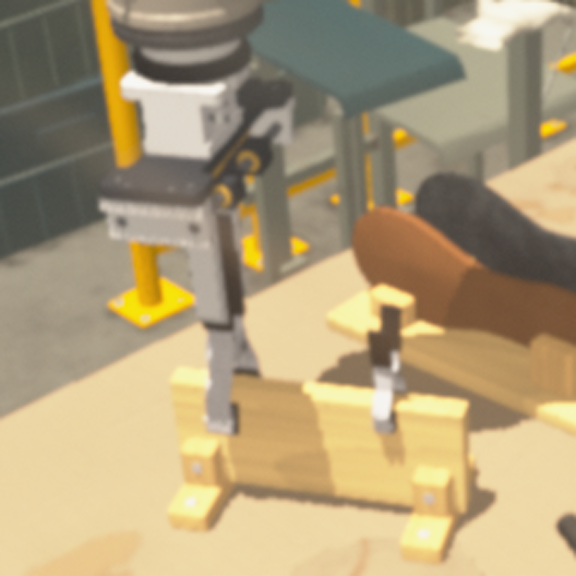

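The handles are squeezed to 27 mm and the jaw has opened off the board (crop (222,420)). I'll lift straight up.

apply_moves(motion=[[[0, 0, -0.15], [0, 0, 0]], [[0, 0, -0.35], [0, 0, 0]], [[0, 0, -0.5], [0, 0, 0]], [[0, 0, -0.5], [0, 0, 0]], [[0, 0, -0.5], [0, 0, 0]], [[0, 0, -0.5], [0, 0, 0]], [[0, 0, -0.5], [0, 0, 0]], [[0, 0, -0.3], [0, 0, 0]], [[0, 0, -0.1], [0, 0, 0]], [[0, 0, 0], [0, 0, 0]]])

```text
t: 7.13
eef_pos: [0.5703, 0.215, 0.2967]
eef_rot: [[0.855, 0.519, 0.002], [0.519, -0.855, 0.0], [0.002, 0.0, -1.0]]
ft_force: [0.6, 0.2, -1.3]
width: 0.0272
```

```bash
python3 -c "
from go import *
delta([.5703,.2148,.29],np.radians(-58.9))
p=snapshot('scene');cv2.imwrite('pics/scene5.png',p['pixels']);np.savez('scene5.npz',**p)
a=cv2.resize(p['pixels'][60:330,120:360],None,fx=2.2,fy=2.2,interpolation=cv2.INTER_CUBIC);cv2.imwrite('pics/s5c.png',a)
X=cloud(p); s=state(); c=s['eef_pos'][:2];v=s['eef_rot'][:2,0];u=s['eef_rot'][:2,1]
P=X.reshape(-1,3);k=(np.hypot(*(P[:,:2]-c).T)<.09)&(P[:,2]>.12)
Q=P[k];a=(Q[:,:2]-c)@v;b=(Q[:,:2]-c)@u;z=Q[:,2]-s['eef_pos'][2]
for lo in np.arange(-.1,.08,.01):
    m=(z>lo)&(z<lo+.01)
    if m.sum()>3: print(lo.round(2),m.sum(),'along',np.percentile(a[m],[2,98]).round(4),'across',np.percentile(b[m],[2,25,75,98]).round(4))
"
```

```text
pos [0.5703 0.215  0.2967] tool delta/0.04: [-0.003  0.004  0.167]
turn/.12: [ 0.004 -0.014  0.024] width 0.027212006957702314 t 7.1333 q [ 0.07  0.32 -0.68  1.61  0.21  1.28 -1.67] F [ 0.6  0.2 -1.3]
-0.09 81 along [-0.0127  0.0103] across [-0.0316 -0.0291  0.0234  0.0263]
-0.08 152 along [-0.0131  0.0101] across [-0.0329 -0.0305  0.0205  0.0254]
-0.07 181 along [-0.0128  0.0079] across [-0.0325 -0.0293  0.0221  0.0303]
-0.06 109 along [-0.01    0.0075] across [-0.0321 -0.0289  0.0258  0.0298]
-0.05 103 along [-0.0102  0.0082] across [-0.0271 -0.0244 -0.019   0.0238]
-0.04 97 along [-0.013  0.008] across [-0.0214 -0.0179 -0.0141  0.0169]
-0.03 139 along [-0.0142  0.0098] across [-0.0174 -0.0136 -0.0024  0.0128]
-0.02 101 along [-0.0114  0.0076] across [-0.0138 -0.0118  0.0043  0.0119]
-0.01 97 along [-0.0128  0.0097] across [-0.0154 -0.0134  0.0073  0.0121]
-0.0 92 along [-0.0126  0.0055] across [-0.0242 -0.0193  0.0084  0.0176]
0.01 147 along [-0.0126  0.0069] across [-0.0278 -0.025   0.0074  0.0239]
0.02 150 along [-0.0127  0.0073] across [-0.0269 -0.0249  0.0078  0.0231]
0.03 157 along [-0.0126  0.0071] across [-0.0275 -0.0251  0.0083  0.0235]
0.04 170 along [-0.0122  0.0069] across [-0.0274 -0.0251  0.0128  0.0247]
0.05 153 along [-0.0112  0.0075] across [-0.0282 -0.0256  0.0138  0.0235]
0.06 157 along [-0.0114  0.007 ] across [-0.028  -0.0254  0.0145  0.0233]
0.07 136 along [-0.0116  0.0068] across [-0.0274 -0.0247  0.0165  0.0241]
```

View pics/s5c.png

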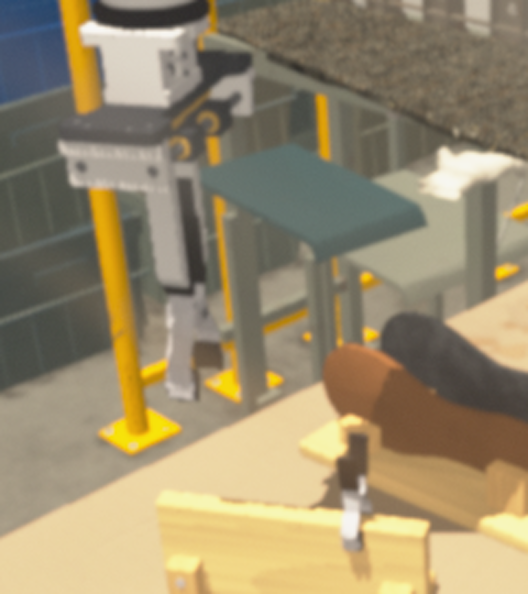

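The clamp is off the rail, held open at about 66 mm over the jaws and centred in the gripper. The small clamp is still on the rail at crop (352,490). Next I'll move over to the heel at this height.

apply_moves(motion=[[[-0.2, 0.16, 0], [0, 0, 0]], [[-0.45, 0.35, 0], [0, 0, 0]], [[-0.6, 0.46, 0], [0, 0, 0]], [[-0.65, 0.5, 0], [0, 0, 0]], [[-0.65, 0.5, 0], [0, 0, 0]], [[-0.65, 0.5, 0], [0, 0, 0]], [[-0.65, 0.5, 0], [0, 0, 0]], [[-0.6, 0.46, 0], [0, 0, 0]], [[-0.5, 0.4, 0], [0, 0, 0]], [[-0.3, 0.25, 0], [0, 0, 0]], [[-0.1, 0.1, 0], [0, 0, 0]], [[0, 0, 0], [0, 0, 0]]])

```text
t: 8.18
eef_pos: [0.473, -0.0407, 0.2948]
eef_rot: [[0.856, 0.517, -0.001], [0.517, -0.856, -0.0], [-0.001, -0.0, -1.0]]
ft_force: [0.3, -0.4, -1.6]
width: 0.027
```

apply_moves(motion=[[[0, 0, 0], [0, 0, 0.3]], [[0, 0, 0], [0, 0, 0.7]], [[0, 0, 0], [0, 0, 0.9]], [[0, 0, 0], [0, 0, 0.9]], [[0, 0, 0], [0, 0, 0.6]], [[0, 0, 0], [0, 0, 0.25]], [[0, 0, 0], [0, 0, 0]], [[0, 0, 0], [0, 0, 0]]])

```text
t: 8.85
eef_pos: [0.4739, -0.0382, 0.2951]
eef_rot: [[0.994, 0.11, -0.001], [0.11, -0.994, 0.0], [-0.001, -0.001, -1.0]]
ft_force: [0.5, -0.5, -2.5]
width: 0.0272
```

```bash
python3 -c "
from go import *
delta([.473,-.0403,.1515],np.radians(-84.1))
for n in('scene','top'):
    p=snapshot(n);cv2.imwrite(f'pics/{n}6.png',p['pixels']);np.savez(f'{n}6.npz',**p)
    if n=='scene': cv2.imwrite('pics/s6c.png',cv2.resize(p['pixels'][60:330,220:480],None,fx=2.2,fy=2.2,interpolation=cv2.INTER_CUBIC))
"
```

```text
pos [ 0.4739 -0.0382  0.2951] tool delta/0.04: [-0.027  0.052  3.591]
turn/.12: [-0.005  0.004  0.062] width 0.027243191495665342 t 8.85 q [ 0.47  0.05 -0.53  1.89  0.03  1.21 -1.54] F [ 0.5 -0.5 -2.5]
```

View pics/s6c.png

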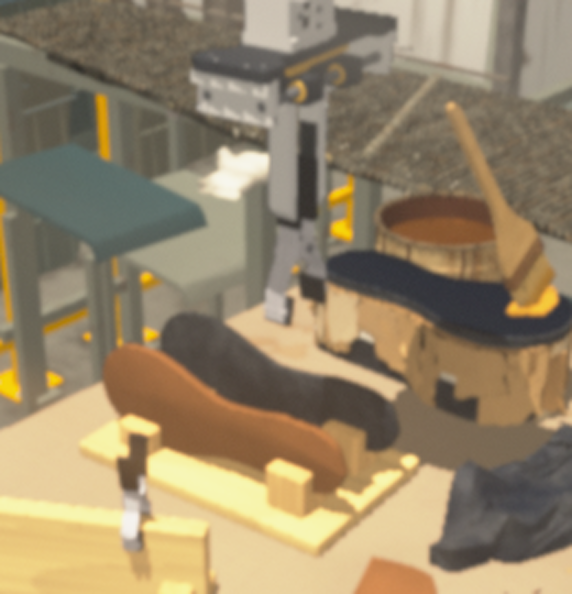

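View pics/top6.png

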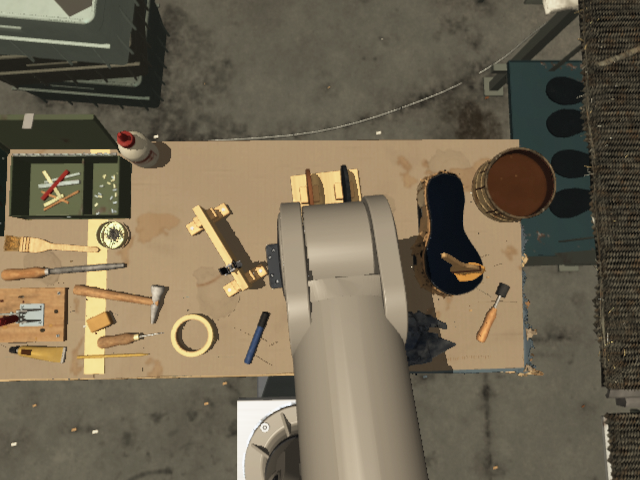

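The clamp hangs open above the heel at crop (290,290), with the soles and the small clamp undisturbed. I'll compare clamp and sole within this one camera.

```bash
python3 -c "
from go import *
p=load('scene',6);X=cloud(p);P=X.reshape(-1,3);C=p['pixels'].reshape(-1,3).astype(int)
br=(C[:,2]-C[:,0]>50)&(C[:,2]<190)&(P[:,0]>.415)&(P[:,0]<.705)&(P[:,1]>-.06)&(P[:,1]<.0)&(P[:,2]>.066)
Q=P[br]; print(len(Q))
# left face: robust plane y=a+bx+cz
m=np.ones(len(Q),bool)
for _ in range(6):
    A=np.c_[np.ones(m.sum()),Q[m,0]-.473,Q[m,2]-.09]; k,*_=np.linalg.lstsq(A,Q[m,1],rcond=None)
    r=Q[:,1]-np.c_[np.ones(len(Q)),Q[:,0]-.473,Q[:,2]-.09]@k; m=abs(r)<.0025
print('left face y at .473',k,m.sum(),'yaw deg',np.degrees(np.arctan(k[1])),'xmin',np.percentile(Q[:,0],[0,.5,1]),'xmax',Q[:,0].max())
for x0 in(.45,.46,.47,.48,.49): 
    kk=(Q[:,0]>x0-.005)&(Q[:,0]<x0+.005); print(x0,'top z',np.percentile(Q[kk,2],99).round(4))
s=state();c=s['eef_pos'];R=s['eef_rot']
D=(P-c)@R; k=(np.abs(D[:,0])<.03)&(np.abs(D[:,1])<.05)&(P[:,2]>.19)&(P[:,2]<.37)
D=D[k]
for lo in np.arange(-.08,.1,.01):
    m=(D[:,2]>lo)&(D[:,2]<lo+.01)
    if m.sum()>3: print(lo.round(2),m.sum(),'along',np.percentile(D[m,0],[2,98]).round(4),'across',np.percentile(D[m,1],[1,25,75,99]).round(4))
print('zmax tool',np.percentile(D[:,2],[99,99.5,100]))
"
```

```text
1928
left face y at .473 [-0.03775892  0.10165167  0.03060336] 1391 yaw deg 5.804274572595546 xmin [0.41992954 0.42400389 0.42493817] xmax 0.6972802524662987
0.45 top z 0.422
0.46 top z 0.4214
0.47 top z 0.2826
0.48 top z 0.1005
0.49 top z 0.1011
-0.08 64 along [-0.0119  0.0078] across [-0.0271 -0.0245  0.016   0.0265]
-0.07 152 along [-0.0115  0.0079] across [-0.0287 -0.0243  0.0154  0.0273]
-0.06 147 along [-0.0116  0.0075] across [-0.0277 -0.0245  0.0154  0.0262]
-0.05 164 along [-0.0129  0.0079] across [-0.0277 -0.0242  0.0145  0.0242]
-0.04 149 along [-0.0135  0.0084] across [-0.0288 -0.0242  0.009   0.0234]
-0.03 141 along [-0.013   0.0075] across [-0.0276 -0.0245  0.0092  0.0234]
-0.02 142 along [-0.0133  0.0078] across [-0.0279 -0.0243  0.0093  0.0247]
-0.01 100 along [-0.0134  0.0081] across [-0.0242 -0.0169  0.0092  0.0249]
-0.0 87 along [-0.0137  0.0073] across [-0.0153 -0.0131  0.0086  0.0148]
0.01 84 along [-0.0123  0.0073] across [-0.0141 -0.0118  0.0099  0.0133]
0.02 118 along [-0.0153  0.0096] across [-0.0163 -0.0126  0.0003  0.0137]
0.03 89 along [-0.0133  0.0096] across [-0.0213 -0.0175 -0.0098  0.0162]
0.04 85 along [-0.0112  0.0088] across [-0.0268 -0.0233 -0.0141  0.0244]
0.05 94 along [-0.0107  0.0076] across [-0.0322 -0.0283  0.0249  0.0295]
0.06 141 along [-0.0129  0.0095] across [-0.0328 -0.0281  0.0249  0.0309]
0.07 130 along [-0.0134  0.0101] across [-0.0324 -0.0297  0.0209  0.0309]
0.08 84 along [-0.0137  0.01  ] across [-0.0331 -0.0285  0.0232  0.0289]
zmax tool [0.08577373 0.08660744 0.08844185]
```

```bash
python3 -c "
from go import *
for n,i in(('scene',0),('scene',6),('top',0)):
    p=load(n,i);X=cloud(p);P=X.reshape(-1,3);C=p['pixels'].reshape(-1,3).astype(int)
    br=(P[:,0]>.415)&(P[:,0]<.705)&(P[:,1]>-.06)&(P[:,1]<.0)&(P[:,2]>.062)&(P[:,2]<.125)
    Q=P[br];w=Q[:,1]-.1035*(Q[:,0]-.473)
    h,e=np.histogram(w,np.arange(-.056,-.026,.001));print(n,i,dict(zip((e[:-1]*1000).round(0).astype(int).tolist(),h.tolist())))
    k=(abs(Q[:,0]-.473)<.012);print(' heel-edge top z',np.percentile(Q[k,2],[90,97,99]).round(4))
    e=Q[(Q[:,2]<.075)]; print(' xmin',np.sort(e[:,0])[:6].round(4),'xmax',np.sort(Q[:,0])[-4:].round(4))
"
```

```text
scene 0 {-56: 0, -55: 0, -54: 0, -53: 0, -52: 0, -51: 2, -50: 1, -49: 4, -48: 10, -47: 17, -46: 21, -45: 30, -44: 44, -43: 61, -42: 84, -41: 191, -40: 353, -39: 449, -38: 400, -37: 274, -36: 133, -35: 42, -34: 10, -33: 2, -32: 0, -31: 0, -30: 0, -29: 0, -28: 0}
 heel-edge top z [0.0992 0.1004 0.1013]
 xmin [0.4201 0.4211 0.4218 0.4222 0.4224 0.4229] xmax [0.6956 0.6961 0.6974 0.6979]
scene 6 {-56: 0, -55: 0, -54: 0, -53: 0, -52: 0, -51: 0, -50: 0, -49: 0, -48: 8, -47: 13, -46: 34, -45: 34, -44: 40, -43: 54, -42: 104, -41: 186, -40: 358, -39: 417, -38: 427, -37: 264, -36: 149, -35: 31, -34: 8, -33: 5, -32: 0, -31: 0, -30: 0, -29: 0, -28: 0}
 heel-edge top z [0.0995 0.1003 0.1009]
 xmin [0.4199 0.4205 0.4207 0.421  0.4213 0.4214] xmax [0.6949 0.6951 0.6955 0.6973]
top 0 {-56: 0, -55: 0, -54: 0, -53: 1, -52: 0, -51: 0, -50: 0, -49: 0, -48: 0, -47: 13, -46: 53, -45: 52, -44: 48, -43: 54, -42: 51, -41: 55, -40: 47, -39: 55, -38: 106, -37: 0, -36: 0, -35: 0, -34: 0, -33: 0, -32: 0, -31: 0, -30: 0, -29: 0, -28: 1}
 heel-edge top z [0.1019 0.1045 0.1056]
 xmin [0.4254 0.4255 0.4255 0.4256 0.4371 0.4557] xmax [0.6982 0.6987 0.6987 0.6996]
```

apply_moves(motion=[[[-0.06, 0.09, 0.1], [0, 0, 0.06]], [[0, 0, 0.3], [0, 0, 0]], [[0, 0, 0.5], [0, 0, 0]], [[0, 0, 0.5], [0, 0, 0]], [[0, 0, 0.4], [0, 0, 0]], [[0, 0, 0.2], [0, 0, 0]], [[0, 0, 0], [0, 0, 0]], [[0, 0, 0], [0, 0, 0]]])

```text
t: 9.62
eef_pos: [0.4719, -0.043, 0.2157]
eef_rot: [[0.995, 0.101, -0.0], [0.101, -0.995, 0.0], [-0.0, -0.0, -1.0]]
ft_force: [-0.3, -0.6, -1.6]
width: 0.0273
```

```bash
python3 -c "
from go import *
delta([.472,-.042,.1505],np.radians(-84.1))
p=snapshot('scene');cv2.imwrite('pics/scene7.png',p['pixels']);np.savez('scene7.npz',**p)
cv2.imwrite('pics/s7c.png',cv2.resize(p['pixels'][160:320,250:430],None,fx=3.7,fy=3.7,interpolation=cv2.INTER_CUBIC))
P=cloud(p).reshape(-1,3);s=state();c=s['eef_pos'];R=s['eef_rot'];D=(P-c)@R
k=(abs(D[:,0])<.008)&(abs(D[:,1])<.045)
for a,b in((-.06,-.02),(.05,.075),):
    m=k&(D[:,2]>a)&(D[:,2]<b);h,e=np.histogram(D[m,1],np.arange(-.040,.042,.002));print(a,dict(zip((e[:-1]*1000).round().astype(int).tolist(),h.tolist())))
print('bottom',np.percentile(D[k&(D[:,2]>.05)&(D[:,2]<.093),2],[98,99,100]))
"
```

```text
pos [ 0.4719 -0.043   0.2157] tool delta/0.04: [ 0.005 -0.025  1.63 ]
turn/.12: [-0.003  0.002 -0.019] width 0.02725046062400062 t 9.6167 q [ 0.46  0.12 -0.53  2.    0.07  1.04 -1.58] F [-0.3 -0.6 -1.6]
-0.06 {-40: 0, -38: 0, -36: 0, -34: 0, -32: 0, -30: 1, -28: 25, -26: 62, -24: 55, -22: 2, -20: 0, -18: 0, -16: 0, -14: 0, -12: 0, -10: 0, -8: 0, -6: 0, -4: 0, -2: 0, 0: 0, 2: 0, 4: 0, 6: 14, 8: 23, 10: 18, 12: 22, 14: 35, 16: 10, 18: 2, 20: 0, 22: 0, 24: 0, 26: 0, 28: 0, 30: 0, 32: 0, 34: 0, 36: 0, 38: 0}
0.05 {-40: 0, -38: 0, -36: 0, -34: 2, -32: 18, -30: 30, -28: 26, -26: 13, -24: 8, -22: 2, -20: 1, -18: 1, -16: 0, -14: 0, -12: 0, -10: 0, -8: 0, -6: 0, -4: 0, -2: 0, 0: 0, 2: 0, 4: 0, 6: 0, 8: 0, 10: 0, 12: 0, 14: 0, 16: 4, 18: 13, 20: 15, 22: 10, 24: 10, 26: 8, 28: 18, 30: 5, 32: 2, 34: 0, 36: 0, 38: 0}
bottom [0.0865479  0.08699579 0.08751351]
```

View pics/s7c.png

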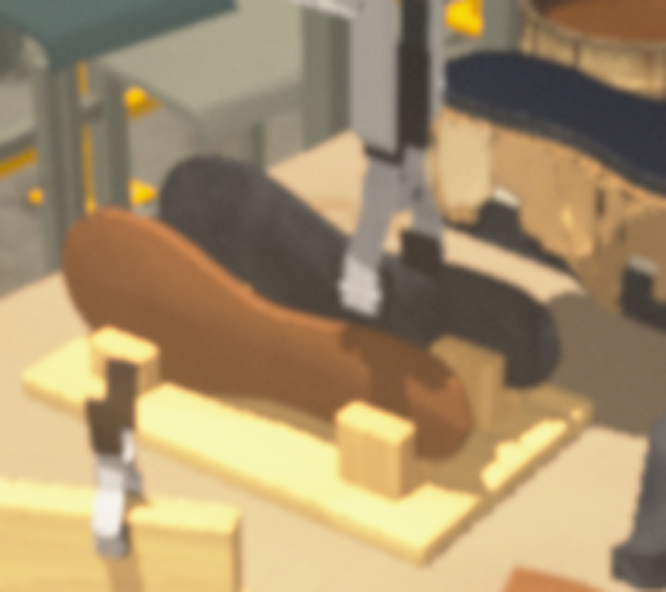

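The shot shows the clamp open directly above the brown heel, jaws at crop (362,290) and (420,250). The offset is about 1.5 mm. I'll correct it and go down.

apply_moves(motion=[[[0, -0.04, 0.1], [0, 0, -0.02]], [[0, 0, 0.2], [0, 0, 0]], [[0, 0, 0.25], [0, 0, 0]], [[0, 0, 0.25], [0, 0, 0]], [[0, 0, 0.25], [0, 0, 0]], [[0, 0, 0.25], [0, 0, 0]], [[0, 0, 0.2], [0, 0, 0]], [[0, 0, 0.11], [0, 0, 0]], [[0, 0, 0], [0, 0, 0]], [[0, 0, 0], [0, 0, 0]], [[0, 0, 0], [0, 0, 0]]])

```text
t: 10.58
eef_pos: [0.472, -0.0414, 0.1515]
eef_rot: [[0.995, 0.103, 0.001], [0.103, -0.995, 0.0], [0.001, 0.0, -1.0]]
ft_force: [0.1, -0.3, -0.9]
width: 0.0272
```

```bash
python3 -c "
from go import *
delta([.472,-.0415,.151],np.radians(-84.1))
for n in('scene','top'):
    p=snapshot(n);cv2.imwrite(f'pics/{n}8.png',p['pixels']);np.savez(f'{n}8.npz',**p)
    if n=='scene': q=p
cv2.imwrite('pics/s8c.png',cv2.resize(q['pixels'][180:320,270:430],None,fx=4.2,fy=4.2,interpolation=cv2.INTER_CUBIC))
P=cloud(q).reshape(-1,3);s=state();c=s['eef_pos'];R=s['eef_rot'];D=(P-c)@R
k=(abs(D[:,0])<.012)&(abs(D[:,1])<.045)
print('z-edge (tool z) of sole near; jaw left outer')
for a,b in((-.06,-.02),(.05,.062),(.062,.075),(.075,.09)):
    m=k&(D[:,2]>a)&(D[:,2]<b);h,e=np.histogram(D[m,1],np.arange(-.040,.042,.002));print(a,{int(x):int(y) for x,y in zip((e[:-1]*1000).round(),h) if y})
print('bottom of jaw',np.percentile(D[k&(D[:,1]<-.015)&(D[:,2]>.05)&(D[:,2]<.1),2],[90,95,98,99,100]))
# sole left face beside jaw
for a,b in((-.04,-.018),(.016,.06)):
    m=(D[:,0]>a)&(D[:,0]<b)&(D[:,2]>.058)&(D[:,2]<.085)&(abs(D[:,1])<.015); print('sole face rel',a,b,m.sum(),np.median(D[m,1]).round(4) if m.any() else None)
"
```

```text
pos [ 0.472  -0.0414  0.1515] tool delta/0.04: [-0.001  0.003  0.012]
turn/.12: [ 0.    -0.005  0.   ] width 0.027217228162348187 t 10.5833 q [ 0.43  0.2  -0.53  2.07  0.13  0.9  -1.64] F [ 0.1 -0.3 -0.9]
z-edge (tool z) of sole near; jaw left outer
-0.06 {-30: 1, -28: 31, -26: 80, -24: 63, -22: 11, -20: 16, -18: 15, -16: 9, -14: 8, -12: 8, -10: 3, -8: 1, 4: 1, 6: 15, 8: 35, 10: 27, 12: 34, 14: 35, 16: 28, 18: 9, 20: 15, 22: 10, 24: 12, 26: 7, 28: 2}
0.05 {-34: 1, -32: 9, -30: 13, -28: 18, -26: 13, -24: 3, -22: 2, -8: 3, -6: 6, -4: 12, -2: 7, 0: 5, 2: 5, 4: 3, 22: 1, 24: 4, 26: 12, 28: 8, 30: 3, 32: 1}
0.062 {-32: 21, -30: 20, -28: 11, -26: 2, -24: 5, -22: 4, -20: 5, -8: 1, -6: 11, -4: 25, -2: 4, 0: 1, 18: 1, 20: 2, 22: 4, 24: 5, 26: 4, 28: 10, 30: 4, 32: 4}
0.075 {-36: 1, -34: 4, -32: 11, -30: 21, -28: 5, -26: 6, -24: 1, -22: 1, -18: 1, -6: 1, -4: 16, -2: 11, 0: 1}
bottom of jaw [0.09489562 0.09779965 0.09897745 0.09942054 0.09984867]
sole face rel -0.04 -0.018 121 -0.0031
sole face rel 0.016 0.06 173 -0.0028
```

View pics/s8c.png

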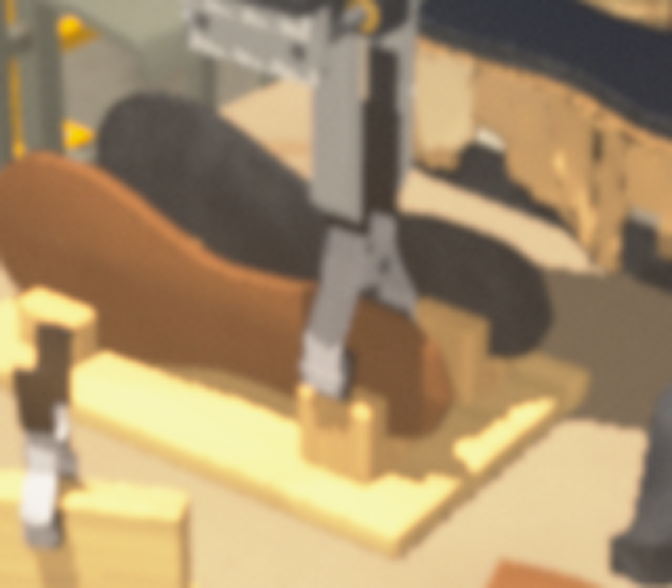

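The clamp straddles the heel at crop (330,370), with its jaw tip above the saddle block and the sole between the pads. The numbers agree, and the wrist force is about 1 N, so I'll hand it in.

```bash
python3 -c "
from go import *
s=state();print(s['eef_pos'],s['width'],s['ft_force'])
print(close_job())"
```

```text
[ 0.47202408 -0.04144733  0.151543  ] 0.027141245272738562 [-0.2377509   0.34096933 -0.95411004]
the job is handed in; nothing more can be done
None
```

I took the larger clamp off the rail by squeezing its handles and brought it down, fully open, over the middle of the left sole's heel. It is still held gaping there, and I handed the job in after about 10.7 s. I saw no sign of contact with the soles, stand or brush.

My last checks, measured from camera depth with about 1 to 2 mm of uncertainty:
- **Opening:** the handles are squeezed to 27 mm, which is their stop.
- **Centring:** the sole lies within about 1 mm of midway between the pads.
- **Height:** the pad tops are about 9 mm below the heel's upper edge. The jaw tips should be about 8 mm above the saddles; depth could not confirm this at the end, so I worked it out from the gripper height and the clamp's size.
- **Force:** the wrist reads about 1 N.
- **Small clamp:** it is still in place on the rail.

The two cameras disagreed by 2 to 3 mm in x and y. I corrected for that by comparing each camera reading with the known finger position. The arm blocked the top camera's view of the clamp at the end, so the final check relies on the scene camera alone.

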